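# Weigh the bottle on the spring scale

### The job

Weigh the small brown bottle in its carrier on the bench spring scale: first swing the red-knobbed arrest lever fully aside so the scale is free, then hang the carrier by its crossbar on the double hook and slowly ease its weight onto the spring until the hook carries all of it before letting go, so that the pointer neither drops, jumps nor is pushed past the reading. Leave it hanging still with the bottle upright in its cup, and do not disturb the other things on the table.

Things in the scene. Friction and masses are not known exactly. Their poses are not given: they have to be found in the camera images.
- scale: Bench spring scale, fixed: grey base plate 170 x 310 x 20 mm, two guide rods (y +-28 mm), 437 mm tall. Origin on the table midway between the rods; the hook reaches out to its -x, z up. White scale plate at its +y side (y 59 to 129, x -18 to -26, z 148 to 322 mm); a pillar at x -60, y -120 mm carries the arrest lever.
- hook_seat (a point): Centre of the crossbar when seated: midway between the prongs, in the bottom of their V; 165 mm in front of the rods, 255 mm above the table when empty; sinks with the hook. Axes as scale. Prongs (6 mm round, at y +-18 mm) point to -x: V open upwards, 34 mm wide, 18 deep; tip tops 17 mm above this point, lowest parts 12 mm below. From x +41 mm back: hook arm, 52 mm wide, top 14 mm above.
- hook_carriage (a joint): How far the sprung hook with its arm and red pointer has sunk from zero (m, 0 to 0.090, grows downwards). About 13 mm per newton, little damped: move it no faster than 25 mm/s. Empty it stands at 0; the loaded carrier brings it to 0.025 to 0.08, according to the bottle. While the arrest lever's tongue is under the arm it can sink only 1 mm.
- arrest (a joint): Angle of the arrest lever (rad) about its upright pillar: 0 to 0.3 at the start, tongue under the hook arm, scale blocked; grows counterclockwise seen from above; 1.55 is the stop, fully aside. Light friction (about 1 N at the knob) keeps it where it is left.
- arrest_knob (a point): Centre of the top of the lever's upright red knob, 14 mm across, 36 mm tall, 58 mm from the pivot. The tongue, 122 mm long, lies on the other side of the pivot.
- arrest_pivot (a point): Pivot of the arrest lever on top of its pillar, at the height of the lever's top face (the knob's foot).
- carrier: Bottle carrier, loose: steel foot 84 mm across, cup 27 mm tall, wire bow in its y-z plane (uprights 6 mm thick at y +-39 mm), crossbar along y, 7 mm thick, its centre 155 mm above the underside, black grip on top. 160 g without the bottle. Origin at the centre of the underside, z up. Either way round fits the hook.
- bar_mid (a point): Centre of the carrier's crossbar, between the uprights; axes as carrier, the bar runs along y. Free length for the prongs: y 7 to 33 mm on either side.
- grip_top (a point): Centre of the top of the carrier's black grip, 22 mm (carrier x) by 12 mm (carrier y), standing from 163 to 195 mm above the underside; this point is 40.5 mm above the crossbar's centre. Axes as carrier.
- sample_bottle: Small brown bottle, white cap, 45 mm across, 93 mm tall, loose in the carrier's cup, its underside 5 mm above the carrier's, so that its cap ends 57 mm below the crossbar's centre. How full it is, and so its weight, is not known (about 70 to 430 g: it holds metal granules). Origin at the centre of its underside, z up.
- calculator: Grey calculator 128 x 74 x 13 mm lying on the table; leave alone. Origin at its underside.
- marker_black: Black marker pen 132 mm long, 16 mm thick, lying on the table; leave alone. Origin at its underside.
- beaker_250: Glass beaker 71 mm across, 90 mm tall; leave alone. Origin at its underside.
- petri_yellow: Petri dish 73 mm across, 18 mm tall, yellow content; leave alone. Origin at its underside.
- dropper_bottle: Brown dropper bottle 33 mm across, 102 mm tall; leave alone. Origin at its underside.
Things that resemble listed ones, but are neither listed nor needed, are in the scene too. Leave any purple look-alike of the sample_bottle alone.

How it is judged:
By the outcome, as a careful person would: the job done as asked, in the order asked, and still so for the second after the job is handed in, with the robot touching nothing.
It also fails if it takes over 72 s, if anything falls off the work surface, if the arm or the gripper's body presses on something with over 40 N, if the wrist force passes 120 N, or if a joint passes its speed limit or range.

### The arm

A 6-joint arm with a two-finger parallel gripper is mounted at the origin on a cart in front of the work surface, level with it; the furniture and walls round the work are solid. World frame = base frame: x ahead of the robot, y to its left, z up, the work surface at z = 0. Lengths are in m, angles in degrees, forces in N, time in s.
With the tool pointing down it reaches from about 0.35 to 0.875 m from the base axis. Payload 4.2 kg.
Tool frame: the origin (TCP) lies midway between the tips of the shut fingers; the grasp point (between the pads) lies 19 mm behind it (r.pinch_z is the distance from the TCP to the grasp point, in m); z points along the fingers, y is the line along which they close (so a half turn about z gives the same grasp; the last joint's range is limited). The gripper opens to 87 mm and grips with 3 to 60 N. Pads are 19 mm wide; open, the fingers measure 117 mm over their backs; the gripper's body (75 mm by 190 mm) begins 51 mm behind the grasp point.
Start: joints at [-59.611, 22.042, 0.453, 0, -68.411, -14.817], TCP at [0.168, -0.602, 0.223] pointing down, gripper open.
Joint ranges: [-179.83, 179.83], [-69.29, 118.12], [-61.27, 80.66], [-181.25, 117.63], [-171.15, -9.14], [-177.46, 177.46]. Speed limits (degrees/s): [159.86, 159.86, 180, 180, 180, 180].

### API

Orientations are given as a 3x3 rotation matrix whose columns are the frame's x, y, z axes.
In Python, from station import r, imaging, models gives the robot as it stands. The module is installed in compiled form; this text tells all that it offers.
- The arm moves only by the tool apply_moves, never from a script. Its argument "moves" is a list of rows, each a list of 2 entries, a list of its own where there are three numbers: the shift along the tool's x, y, z in m, then the turn about the tool's z in degrees. A call has 1 to 5 rows; each row shifts and turns the commanded pose from where the row before left it, along the tool's axes as they then stand; what a row does not reach is not made up. A row lasts 1/12 s, in which the tool goes at most 41.7 mm and 7.16 degrees, less where a joint would pass 70% of its speed; a pose out of reach is approached as far as the arm can. A call is refused whole if a number of a shift passes 0.0417 or a number of a turn 7.16, either way. A call with a gripper value outside its range is refused whole. "hand" is the finger opening in m, from 0 to 0.087, set as the call begins (left out, the last holds). The fingers move at their own pace and stop on an object; the grip force is fixed at half the most. Time passes only in rows, so rows that do not move let the fingers close. It gives the time, the measured TCP pose, the force, the opening and the grip force at its end, in the units of the state.
- r.sense(): the state, without advancing time (a new reading comes with each control period).
- imaging.capture(name): name is "side" or "top" or "wrist"; returns a dict with "frame" (400x640x3 uint8, blue, green, red), "intrinsics" (3x3 intrinsics, pixels), "dist" ([k1, k2, p1, p2, k3] as OpenCV has them; the pictures are not rectified), "eye" and "orientation" of the camera in the world. Camera axes: x right, y down, z forward; pixel columns grow to the right and rows downward; lengths in m; the calibration is good to about 2 mm. A picture is of the moment at which its call begins. There is no depth.
- r.finish_job(): hands the job in; it is judged then, once.
Trained networks look in a picture, given as the dict that the camera call returned (one of the last four; its "shot" number tells which), for a name from the list of things; names that differ only in an ending like _2 or _b are one class to them, and where a whole thing is asked for, a point or a joint stands for the part that bears it (a point fixed in the world has none). Each returns a list of dicts, best first, with "confidence" (0 to 1); they miss things now and then, are a little off and sometimes report something else, mostly with a low value. They report only what shows in the picture. A call takes as long as a camera call. They do not tell look-alikes from the thing itself.
- models.cut_out(picture, target): "region" (400x640 bool, what is visible of it) and "extent" ([left, top, width, height] as shares, 0 to 1, of the picture: columns of its width, rows of its height, round what is visible of it).
- models.place_of(picture, target): "at" ([column, row] as shares, 0 to 1, of the picture: columns of its width, rows of its height: a listed point, or the origin of a listed thing).
The state is a dict: "time_s": time; "joints": joint angles; "joint_velocities": joint speeds; "effort": joint torques, N m; "tcp_pos": TCP position; "ee_rot": TCP orientation; "wrist_force": force on the tool from outside, world axes, zero at the start; "moment": the same for the moment, N m; "gripper_width": opening from 0.0 (shut) to 1.0 (fully open); "gripper_force": force on a finger pad.
Only numpy, scipy, OpenCV 4.12 (cv2) and the standard library are available. Lean on these libraries where they do the work, as an engineer would, in place of code of your own. Each camera call takes 0.05 s, during which the arm holds its last target. There are 200 camera calls.

## Working session

There is one attempt and no reset: what is moved stays moved. The work goes in short steps, Python scripts to look and compute and a tool call to move; the robot and the scene stay as the last step left them, time stands still between calls to the robot, and variables do not carry over. Pictures are saved under pics/ and viewed, at most 12 in all, crops included, and the job is handed in when it is done.

Besides the shell and the picture viewer there is one more tool, called as name(argument=value, ...) on one line, values as JSON. apply_moves: Moves the arm, as the interface text tells. Its arguments: {"type":"object","properties":{"moves":{"type":"array"},"hand":{"type":"number"}},"required":["moves"]}

```bash
mkdir -p pics; cat > h.py <<'E'
import numpy as np, cv2
from station import r, imaging, models
def ray(p,uv):
    K=np.array(p["intrinsics"]);d=np.array(p["dist"])
    n=cv2.undistortPoints(np.array([[uv]],float),K,d)[0,0]
    v=np.array(p["orientation"])@np.array([n[0],n[1],1.]);return np.array(p["eye"]),v/np.linalg.norm(v)
def onz(p,uv,z):
    e,v=ray(p,uv);return e+v*(z-e[2])/v[2]
def tri(rs):
    A=0;b=0
    for e,v in rs:
        P=np.eye(3)-np.outer(v,v);A=A+P;b=b+P@e
    x=np.linalg.solve(A,b);return x,[round(float(np.linalg.norm((np.eye(3)-np.outer(v,v))@(x-e)))*1e3,1) for e,v in rs]
def proj(p,X):
    R=np.array(p["orientation"]);rv,_=cv2.Rodrigues(R.T)
    return cv2.projectPoints(np.array([X],float),rv,-R.T@np.array(p["eye"]),np.array(p["intrinsics"],float),np.array(p["dist"],float))[0][0,0]
E
python3 - <<'E'
from h import *
np.set_printoptions(precision=3,suppress=True)
P={c:imaging.capture(c) for c in("side","top","wrist")}
for c,p in P.items():
    cv2.imwrite(f"pics/{c}1.png",p["frame"]);print(c,p["eye"],np.array(p["orientation"])[:,2])
T=["scale","hook_seat","arrest_knob","arrest_pivot","carrier","bar_mid","grip_top","sample_bottle"]
for t in T:
    b={}
    for c,p in P.items():
        l=models.place_of(p,t)
        for q in l[:3]: print(t,c,np.array(q["at"])*[640,400],round(q["confidence"],2))
        if l and l[0]["confidence"]>.3:b[c]=ray(p,np.array(l[0]["at"])*[640,400])
    if len(b)>1: print("   ",t,list(b),*tri(list(b.values())))
s=r.sense();print(s["tcp_pos"],s["ee_rot"],s["time_s"],s["wrist_force"])
E
```

```text
side [0.05  0.64  0.779] [ 0.469 -0.645 -0.604]
top [0.285 0.012 1.416] [ 0.185 -0.016 -0.983]
wrist [ 0.103 -0.619  0.384] [ 0.237  0.069 -0.969]
scale side [317.12 215.32] 0.55
scale side [245.696 276.28 ] 0.29
scale top [345.792 182.8  ] 0.61
scale top [411.2  200.48] 0.61
    scale ['side', 'top'] [ 0.612 -0.111  0.007] [1.5, 1.5]
hook_seat side [346.816 173.52 ] 0.67
hook_seat top [328.384 215.6  ] 0.85
    hook_seat ['side', 'top'] [ 0.463 -0.04   0.27 ] [0.6, 0.6]
arrest_knob side [372.48 130.32] 0.68
arrest_knob side [363.776 147.92 ] 0.35
arrest_knob top [409.92 200.88] 0.94
arrest_knob top [211.52 206.2 ] 0.67
    arrest_knob ['side', 'top'] [ 0.505 -0.252  0.297] [7.9, 7.9]
arrest_pivot side [364.096 149.2  ] 0.82
arrest_pivot side [318.528 219.4  ] 0.3
arrest_pivot top [386.496 196.4  ] 0.67
    arrest_pivot ['side', 'top'] [ 0.514 -0.203  0.254] [4.6, 4.6]
carrier side [254.592 314.6  ] 0.68
carrier top [225.6  214.52] 0.7
    carrier ['side', 'top'] [ 0.505  0.288 -0.004] [1.3, 1.3]
bar_mid side [245.824 275.   ] 0.84
bar_mid top [212.928 209.2  ] 0.9
    bar_mid ['side', 'top'] [0.499 0.297 0.155] [2.0, 2.0]
grip_top side [246.08 262.4 ] 0.93
grip_top top [212.224 205.12 ] 0.6
    grip_top ['side', 'top'] [0.503 0.291 0.188] [0.4, 0.4]
sample_bottle side [342.208 298.2  ] 0.68
sample_bottle side [210.176 300.32 ] 0.6
sample_bottle side [253.824 317.4  ] 0.56
sample_bottle top [215.296 179.6  ] 0.65
sample_bottle top [224.512 219.   ] 0.47
    sample_bottle ['side', 'top'] [0.428 0.25  0.206] [145.0, 145.0]
[ 0.168 -0.602  0.223] [[-0.963 -0.268 -0.   ]
 [-0.268  0.963  0.   ]
 [-0.     0.    -1.   ]] 1.35 [0.211 0.418 0.812]
```

View pictures.

```bash
python3 - <<'E'
import cv2
a=cv2.imread("pics/side1.png");b=cv2.imread("pics/top1.png")
cv2.imwrite("pics/s2.png",cv2.resize(a[90:370,150:470],None,fx=2.1,fy=2.1,interpolation=cv2.INTER_CUBIC))
cv2.imwrite("pics/t2.png",cv2.resize(b[120:300,170:440],None,fx=2.9,fy=2.9,interpolation=cv2.INTER_CUBIC))
E
```

```text
(no output)
```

View pics/s2.png

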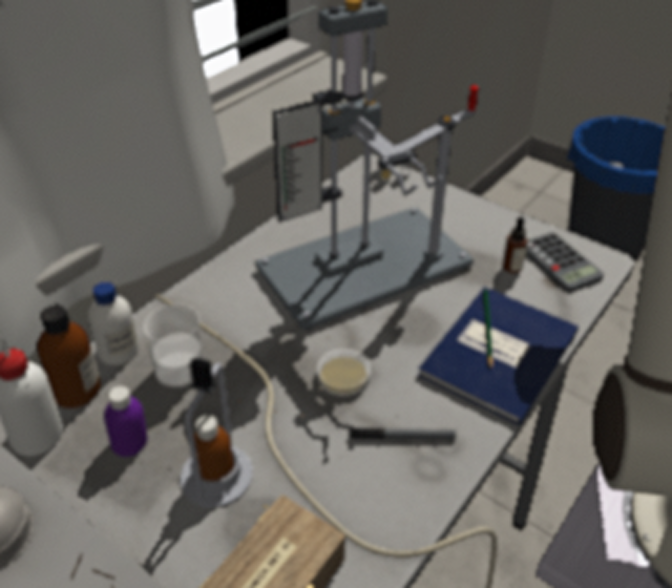

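View pics/t2.png

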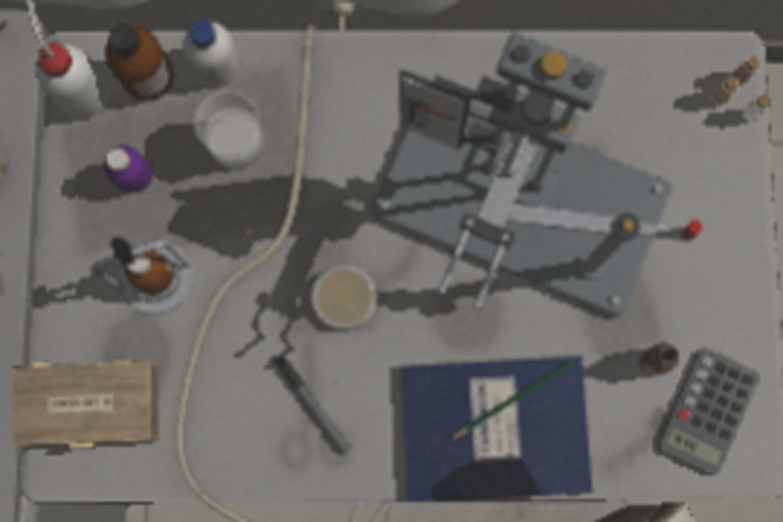

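View pics/top1.png

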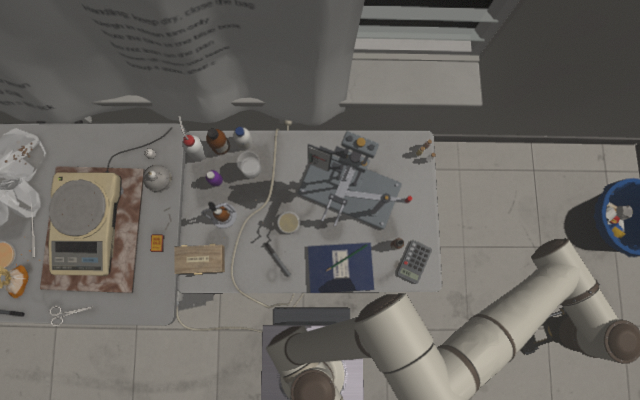

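The side and top pictures show these positions:
- **Scale:** the rods are near top-picture px (345,165) and the hook prongs end near (325,220). The red knob is at (410,200).
- **Carrier:** it is at top px (222,212), with a brown bottle in its cup.
- **Bottle candidates:** purple at top (214,178), large brown at (217,140), a dropper bottle at (397,243), and brown with a white cap inside the carrier at (222,213). The one in the carrier is the target, since it is the only brown, white-capped one, and it shows clearly in the enlarged crops.

```bash
python3 - <<'E'
from h import *
from scipy.optimize import least_squares
np.set_printoptions(precision=4,suppress=True)
S=imaging.capture("side");T=imaging.capture("top")
O=[("o",S,317.1,215.3),("o",T,345.8,182.8),("h",S,346.8,173.5),("h",T,328.4,215.6),("p",S,364.1,149.2),("p",T,386.5,196.4),("k",S,372.5,130.3),("k",T,409.9,200.9)]
def pts(v):
    x,y,a,z,f=v;R=lambda q:np.array([[np.cos(q),-np.sin(q)],[np.sin(q),np.cos(q)]])
    w=lambda X,Z:np.r_[np.array([x,y])+R(a)@np.array(X),Z]
    p=np.array([-.06,-.12]);
    return dict(o=w([0,0],0),h=w([-.165,0],.255),p=w(p,z),k=w(p+R(f)@np.array([0,-.058]),z+.036))
def res(v):
    P=pts(v);return np.r_[np.concatenate([proj(c,P[n])-[u,w] for n,c,u,w in O])]
s=least_squares(res,[.612,-.111,-.44,.245,.2],loss="soft_l1");print(s.x,np.degrees(s.x[2]));print(s.fun.reshape(-1,2))
for k,v in pts(s.x).items():print(k,v)
for z,n in((0.155,"bar_mid"),(.195,"grip_top"),(0,"carrier")):
    for c in(S,T):
        l=models.place_of(c,n);print(n,[(onz(c,np.array(q["at"])*[640,400],z),round(q["confidence"],2)) for q in l[:1]])
print(r.sense()["time_s"])
E
```

```text
[ 0.6153 -0.1142 -0.4338  0.2596  0.3143] -24.854549182215553
[[-0.5985  0.7687]
 [ 0.8762  0.0398]
 [ 0.029   3.5859]
 [ 1.5302 -0.4664]
 [-1.0931 -0.9304]
 [-0.655   2.5106]
 [ 3.7218  0.7065]
 [-0.0565 -1.8916]]
o [ 0.6153 -0.1142  0.    ]
h [ 0.4656 -0.0448  0.255 ]
p [ 0.5104 -0.1979  0.2596]
k [ 0.5035 -0.2554  0.2956]
bar_mid [(array([0.5006, 0.3053, 0.155 ]), 0.66)]
bar_mid [(array([0.5099, 0.3064, 0.155 ]), 0.85)]
grip_top [(array([0.4958, 0.2931, 0.195 ]), 0.57)]
grip_top []
carrier [(array([0.4967, 0.2909, 0.    ]), 0.57)]
carrier [(array([0.5149, 0.3029, 0.    ]), 0.95)]
1.75
```

apply_moves(moves=[[[0,0,-0.02],-7.1],[[0,0,-0.02],-7.1],[[0,0,-0.02],-7.1],[[0,0,-0.02],-7.1],[[0,0,-0.02],-7.1]], hand=0)

```text
time_s: 2.17
tcp_pos: [0.1677, -0.6019, 0.3236]
ee_rot: [[-0.624, -0.782, 0.0], [-0.782, 0.624, -0.0], [0.0, -0.0, -1.0]]
wrist_force: [0.9, -0.1, 0.3]
gripper_width: 0.701
gripper_force: 0.0
```

apply_moves(moves=[[[0,0,-0.02],-7.1],[[0,0,-0.02],-7.0],[[-0.03,-0.0082,0],0],[[-0.03,-0.0082,0],0],[[-0.03,-0.0082,0],0]])

```text
time_s: 2.58
tcp_pos: [0.2282, -0.53, 0.3626]
ee_rot: [[-0.421, -0.907, 0.0], [-0.907, 0.421, -0.0], [0.0, -0.001, -1.0]]
wrist_force: [0.6, 0.4, -0.9]
gripper_width: 0.325
gripper_force: 0.0
```

apply_moves(moves=[[[-0.03,-0.0082,0],0],[[-0.03,-0.0082,0],0],[[-0.03,-0.0082,0],0],[[-0.03,-0.0082,0],0],[[-0.03,-0.0082,0],0]])

```text
time_s: 3.0
tcp_pos: [0.3288, -0.4104, 0.3628]
ee_rot: [[-0.42, -0.908, 0.0], [-0.908, 0.42, -0.0], [0.0, -0.0, -1.0]]
wrist_force: [-0.1, -0.0, -0.1]
gripper_width: 0.019
gripper_force: 0.0
```

apply_moves(moves=[[[-0.03,-0.0082,0],0],[[-0.03,-0.0082,0],0],[[-0.03,-0.0082,0],0],[[-0.03,-0.0082,0],0],[[-0.015,-0.004,0],0]])

```text
time_s: 3.42
tcp_pos: [0.4197, -0.3025, 0.3626]
ee_rot: [[-0.418, -0.909, 0.001], [-0.909, 0.418, 0.0], [-0.001, -0.001, -1.0]]
wrist_force: [-0.5, -0.4, -0.7]
gripper_width: 0.008
gripper_force: 0.0
```

```bash
python3 - <<'E'
from h import *
np.set_printoptions(precision=4,suppress=True)
W=imaging.capture("wrist");cv2.imwrite("pics/w3.png",W["frame"])
for n,z in(("arrest_knob",.296),("arrest_pivot",.26),("hook_seat",.255)):
    for q in models.place_of(W,n)[:2]:
        a=np.array(q["at"])*[640,400];print(n,a,round(q["confidence"],2),onz(W,a,z))
print(r.sense()["tcp_pos"])
E
```

```text
hook_seat [350.272 128.92 ] 0.39 [ 0.3753 -0.3475  0.255 ]
[ 0.4182 -0.3045  0.3626]
```

View pics/w3.png

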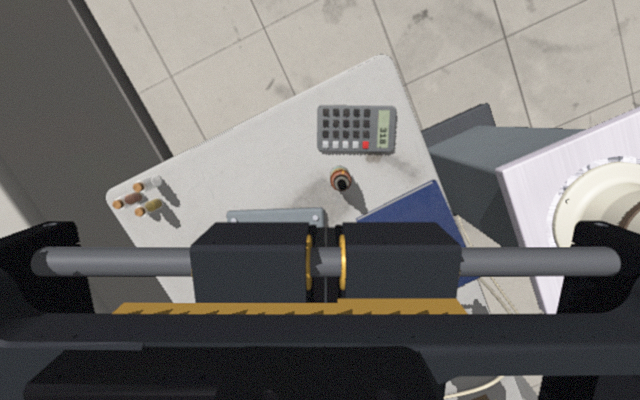

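The wrist picture shows the calculator (357,130) and dropper bottle (342,178). The knob is hidden behind the gripper, so I'm using the scale fit.

apply_moves(moves=[[[-0.025,-0.004,0],0],[[-0.025,-0.004,0],0],[[-0.0254,-0.004,0],0],[[0,0,0.025],0],[[0,0,0.025],0]])

```text
time_s: 4.03
tcp_pos: [0.4616, -0.2416, 0.3134]
ee_rot: [[-0.42, -0.908, 0.004], [-0.908, 0.42, -0.001], [-0.001, -0.004, -1.0]]
wrist_force: [-0.1, 0.1, -0.4]
gripper_width: 0.003
gripper_force: 0.0
```

apply_moves(moves=[[[0,0,0.02],0],[[0,0,0.012],0],[[0,0,0.012],0],[[0,0,0],0],[[0,0,0],0]])

```text
time_s: 4.45
tcp_pos: [0.4601, -0.2422, 0.2684]
ee_rot: [[-0.421, -0.907, -0.001], [-0.907, 0.421, -0.0], [0.001, 0.001, -1.0]]
wrist_force: [-0.1, 0.0, 0.7]
gripper_width: 0.006
gripper_force: 0.0
```

```bash
python3 - <<'E'
from h import *
np.set_printoptions(precision=4,suppress=True)
print(r.sense()["tcp_pos"],r.sense()["wrist_force"])
S=imaging.capture("side");T=imaging.capture("top");rs=[]
for nm in("arrest_knob","arrest_pivot","hook_seat"):
  for n,c in(("s",S),("t",T)):
    print(nm,n,[(np.array(q["at"])*[640,400],round(q["confidence"],2)) for q in models.place_of(c,nm)[:2]])
a=cv2.resize(S["frame"][90:230,280:440],None,fx=3.75,fy=3.75,interpolation=3);b=cv2.resize(T["frame"][120:260,290:430],None,fx=3.75,fy=3.75,interpolation=3)
cv2.imwrite("pics/k4.png",cv2.resize(np.hstack([a,b]),(800,375)))
E
```

```text
[ 0.4601 -0.2422  0.2684] [-0.1239  0.0484  0.6756]
arrest_knob s [(array([374.016, 131.48 ]), 0.71)]
arrest_knob t []
arrest_pivot s [(array([363.008, 148.32 ]), 0.53)]
arrest_pivot t []
hook_seat s [(array([347.008, 176.08 ]), 0.75)]
hook_seat t [(array([329.472, 216.68 ]), 0.56)]
```

View pics/k4.png

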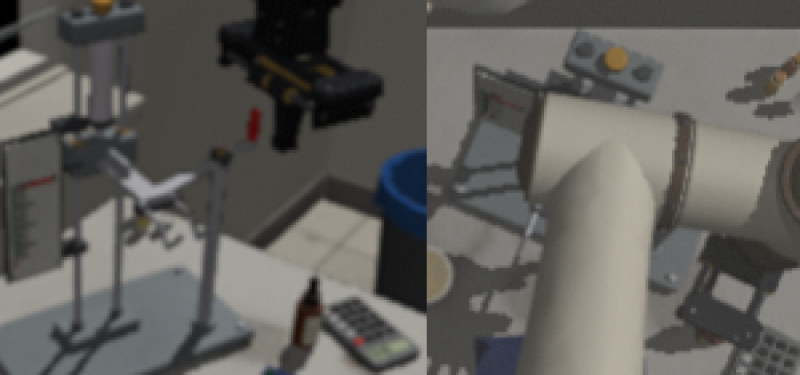

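Side view: knob at about (376,137), with the closed fingertips beside it at the right height. I'll push along the arc now.

apply_moves(moves=[[[-0.001,-0.007,0],0],[[-0.001,-0.007,0],0],[[0,-0.007,0],0],[[-0.001,-0.0067,0],0],[[-0.001,-0.0067,0],0]])

```text
time_s: 5.27
tcp_pos: [0.4943, -0.2522, 0.2682]
ee_rot: [[-0.42, -0.908, -0.001], [-0.908, 0.42, 0.001], [0.0, 0.001, -1.0]]
wrist_force: [-0.1, 1.3, 0.5]
gripper_width: 0.004
gripper_force: 0.8
```

apply_moves(moves=[[[-0.001,-0.0067,0],0],[[-0.001,-0.0067,0],0],[[-0.0043,-0.0052,0],0],[[-0.0043,-0.0052,0],0],[[-0.0043,-0.0052,0],0]])

```text
time_s: 5.68
tcp_pos: [0.5263, -0.2504, 0.2681]
ee_rot: [[-0.42, -0.908, -0.002], [-0.908, 0.42, 0.001], [0.0, 0.002, -1.0]]
wrist_force: [-1.4, 1.1, 0.9]
gripper_width: 0.006
gripper_force: 1.2
```

apply_moves(moves=[[[-0.0043,-0.0052,0],0],[[-0.0055,-0.002,0],0],[[-0.0055,-0.002,0],0],[[-0.005,-0.002,0],0],[[0,0,0],0]])

```text
time_s: 6.1
tcp_pos: [0.5459, -0.2363, 0.2687]
ee_rot: [[-0.419, -0.908, 0.001], [-0.908, 0.419, -0.0], [-0.0, -0.001, -1.0]]
wrist_force: [0.4, -0.2, 0.0]
gripper_width: 0.002
gripper_force: 0.0
```

```bash
cat > k.py <<'E'
from h import *
import sys
np.set_printoptions(precision=4,suppress=True)
s=r.sense();d=np.array(s["tcp_pos"])[:2]-[.5104,-.1979];print(s["tcp_pos"],s["wrist_force"],"scale rel",d@[.907,-.42],d@[.42,.907])
S=imaging.capture("side")
for q in models.place_of(S,"arrest_knob")[:2]:
    a=np.array(q["at"])*[640,400];X=onz(S,a,.294);e=X[:2]-[.5104,-.1979];print(a,q["confidence"],X,np.degrees(np.arctan2(e@[.42,.907],e@[.907,-.42]))+90,np.linalg.norm(e))
S and cv2.imwrite(sys.argv[1],cv2.resize(S["frame"][60:220,280:440],None,fx=3.5,fy=3.5,interpolation=3))
E
python3 k.py pics/k5.png
```

```text
[ 0.5459 -0.2363  0.2687] [ 0.4479 -0.2493  0.044 ] scale rel 0.048368398965123405 -0.019916698597170768
[351.296 127.28 ] 0.58 [ 0.577  -0.2322  0.294 ] 87.63000828682324 0.07492096270557085
```

apply_moves(moves=[[[-0.004,0,0],0],[[-0.004,0,0],0],[[0,0,0],0]])

```text
time_s: 6.45
tcp_pos: [0.5478, -0.2305, 0.2689]
ee_rot: [[-0.42, -0.908, -0.001], [-0.908, 0.42, -0.002], [0.002, 0.0, -1.0]]
wrist_force: [-1.3, -4.8, 0.5]
gripper_width: 0.002
gripper_force: 1.7
```

apply_moves(moves=[[[-0.003,0,0],0],[[-0.002,0,0],0],[[0,0,0],0]])

```text
time_s: 6.7
tcp_pos: [0.5471, -0.2277, 0.269]
ee_rot: [[-0.421, -0.907, -0.007], [-0.907, 0.421, -0.004], [0.007, 0.005, -1.0]]
wrist_force: [-8.2, -8.5, 2.0]
gripper_width: 0.001
gripper_force: 4.5
```

```bash
python3 k.py pics/k6.png
```

```text
[ 0.5471 -0.2277  0.269 ] [-8.1662 -8.5366  2.0266] scale rel 0.04581592637732021 -0.01160229649075687
[350.016 128.68 ] 0.61 [ 0.5748 -0.2216  0.294 ] 94.60560914085512 0.0686151779704541
```

View pics/k6.png

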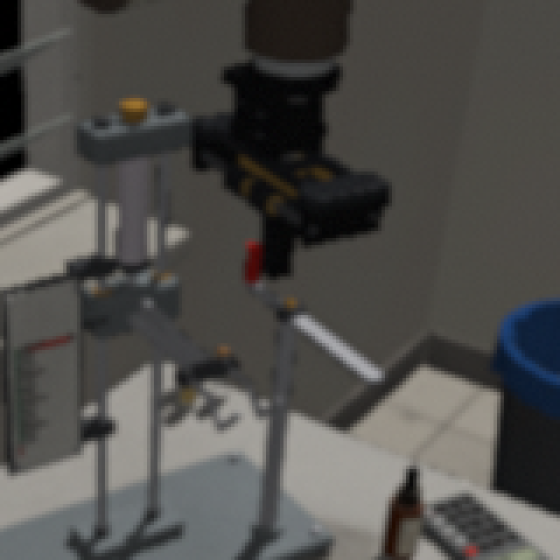

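The lever is against its stop (12 N), and the picture shows the tongue swung to (335,350), clear of the hook arm. I'll back off and take an enlarged crop of the carrier.

apply_moves(moves=[[[0.012,0,0],0],[[0.018,0,0],0],[[0.01,0,-0.03],0],[[0,0,-0.04],0],[[0,0,-0.04],0]])

```text
time_s: 7.22
tcp_pos: [0.533, -0.2619, 0.3791]
ee_rot: [[-0.421, -0.907, -0.001], [-0.907, 0.421, 0.001], [-0.0, 0.002, -1.0]]
wrist_force: [1.2, -0.6, 0.3]
gripper_width: 0.003
gripper_force: 0.0
```

```bash
python3 - <<'E'
from h import *
np.set_printoptions(precision=4,suppress=True)
S=imaging.capture("side");T=imaging.capture("top")
a=cv2.resize(S["frame"][250:350,200:300],(400,400),interpolation=3);b=cv2.resize(T["frame"][180:245,190:255],(400,400),interpolation=3)
cv2.imwrite("pics/c7.png",np.hstack([a,b]))
for c in(S,T):
  for n in("carrier","bar_mid","grip_top","sample_bottle"):
    for q in models.place_of(c,n)[:3]:print(n,np.array(q["at"])*[640,400],round(q["confidence"],2))
print(r.sense()["tcp_pos"])
for q in models.place_of(S,"arrest_knob")[:1]: print(np.array(q["at"])*[640,400])
for th in range(0,180,30):  # predicted upright tops for yaw th
    u=np.array([-np.sin(np.radians(th)),np.cos(np.radians(th)),0])*.039
    print(th,*[ (proj(c,np.array([.507,.302,z])+s*u)-o)*k for c,o,k in((S,[200,250],4),(T,[190,180],6.15)) for s in(1,-1) for z in(.155,)])
E
```

```text
carrier [254.272 315.32 ] 0.81
bar_mid [245.312 274.6  ] 0.59
grip_top [246.08 265.  ] 0.72
sample_bottle [209.216 298.12 ] 0.74
sample_bottle [252.928 318.8  ] 0.6
carrier [222.784 216.52 ] 0.8
bar_mid [211.52 206.48] 0.66
bar_mid [287.616 223.6  ] 0.65
grip_top [208.128 205.4  ] 0.65
sample_bottle [212.288 179.4  ] 0.53
sample_bottle [222.272 215.2  ] 0.49
[ 0.5334 -0.2613  0.3772]
[352.128 129.68 ]
0 [116.3766 143.2875] [220.2156  58.4556] [ 48.5077 158.6054] [210.1631 159.4811]
30 [148.561  154.8174] [189.7321  48.3497] [ 57.2385 198.6789] [201.0189 119.6033]
60 [186.8034 151.0363] [154.2332  51.5265] [ 85.4125 228.2845] [172.7928  90.4437]
90 [219.7891 133.2017] [122.2871  67.3345] [125.501  239.3255] [133.0655  79.653 ]
120 [238.321  106.8779] [102.0543  92.2367] [166.6295 228.7502] [92.3505 90.0326]
150 [238.118   79.6153] [ 99.5168 120.102 ] [197.6246 199.4648] [ 61.4075 118.872 ]
```

View pics/c7.png

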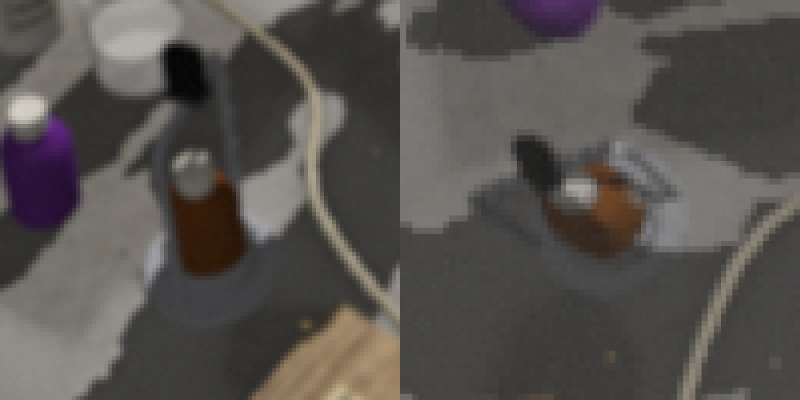

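The crop confirms the brown, white-capped bottle in the carrier: left half cap (190,172), grip (185,75); right half uprights at about (480,190) and (615,150). The purple look-alike stands apart at (40,165). The carrier's yaw is about +15°. Next I move over for a closer wrist view.

apply_moves(moves=[[[-0.0193,0.0299,0],0],[[-0.0193,0.0299,0],0],[[-0.0193,0.0299,0],0],[[-0.0193,0.0299,0],0],[[-0.0193,0.0299,0],0]], hand=0.087)

```text
time_s: 8.18
tcp_pos: [0.4372, -0.1102, 0.378]
ee_rot: [[-0.42, -0.907, -0.001], [-0.907, 0.42, -0.0], [0.0, 0.001, -1.0]]
wrist_force: [0.2, 1.7, 0.4]
gripper_width: 0.3
gripper_force: 0.0
```

apply_moves(moves=[[[-0.0193,0.0299,0],0],[[-0.0193,0.0299,0],0],[[0,0,-0.004],-6.7],[[0,0,-0.004],-6.7],[[0,0,-0.004],-6.7]])

```text
time_s: 8.6
tcp_pos: [0.3998, -0.0503, 0.3908]
ee_rot: [[-0.074, -0.997, 0.001], [-0.997, 0.074, 0.0], [-0.0, -0.001, -1.0]]
wrist_force: [0.3, 0.1, 0.4]
gripper_width: 0.678
gripper_force: 0.0
```

apply_moves(moves=[[[0,0,-0.004],-6.7],[[0,0,-0.004],-6.7],[[0,0,-0.004],-6.7],[[-0.0326,-0.015,0],0],[[-0.0326,-0.015,0],0]])

```text
time_s: 9.02
tcp_pos: [0.4119, 0.0195, 0.4029]
ee_rot: [[0.261, -0.965, 0.001], [-0.965, -0.261, 0.0], [0.0, -0.001, -1.0]]
wrist_force: [1.4, -0.8, -0.6]
gripper_width: 0.983
gripper_force: 0.0
```

apply_moves(moves=[[[-0.0326,-0.015,0],0],[[-0.0326,-0.015,0],0],[[-0.0326,-0.015,0],0],[[-0.0326,-0.015,0],0],[[-0.0326,-0.015,0],0]])

```text
time_s: 9.43
tcp_pos: [0.4409, 0.1986, 0.4025]
ee_rot: [[0.266, -0.964, 0.0], [-0.964, -0.266, 0.0], [0.0, -0.0, -1.0]]
wrist_force: [0.8, -0.8, 0.9]
gripper_width: 0.999
gripper_force: 0.0
```

apply_moves(moves=[[[-0.0326,-0.015,0],0],[[-0.0326,-0.015,0],0],[[-0.0326,-0.015,0],0],[[-0.0326,-0.015,0],0],[[-0.0326,-0.015,0],0]])

```text
time_s: 9.85
tcp_pos: [0.4701, 0.3756, 0.4022]
ee_rot: [[0.266, -0.964, -0.0], [-0.964, -0.266, -0.0], [0.0, 0.0, -1.0]]
wrist_force: [0.9, -0.3, 0.8]
gripper_width: 0.999
gripper_force: 0.0
```

```bash
python3 - <<'E'
from h import *
np.set_printoptions(precision=4,suppress=True)
W=imaging.capture("wrist");cv2.imwrite("pics/w8.png",W["frame"])
for n,z in(("carrier",0),("bar_mid",.155),("grip_top",.195)):
    for q in models.place_of(W,n)[:2]:
        a=np.array(q["at"])*[640,400];print(n,a,round(q["confidence"],2),onz(W,a,z))
c=models.cut_out(W,"carrier")
print([ (x["extent"],x["confidence"]) for x in c[:2]])
print(r.sense()["tcp_pos"],r.sense()["ee_rot"],r.sense()["time_s"])
for th in(0,10,15,20,30):
    u=np.array([-np.sin(np.radians(th)),np.cos(np.radians(th)),0])*.039
    print(th,*[proj(W,np.array([.505,.303,.155])+s*u) for s in(1,-1)])
E
```

```text
carrier [320.512 104.92 ] 0.65 [0.5032 0.2879 0.    ]
bar_mid [318.528 105.92 ] 0.89 [0.5011 0.2963 0.155 ]
bar_mid [241.088  29.8  ] 0.57 [0.6146 0.2356 0.155 ]
grip_top [317.888 108.4  ] 0.56 [0.4998 0.3006 0.195 ]
[([0.4634, 0.1787, 0.0805, 0.1742], 0.93)]
[0.4701 0.3737 0.402 ] [[ 0.2654 -0.9641 -0.0006]
 [-0.9641 -0.2654 -0.0013]
 [ 0.0011  0.001  -1.    ]] 10.1
0 [306.5602 140.104 ] [322.2346  79.1942]
10 [311.667  141.0539] [316.8923  78.1531]
15 [314.2566 141.1873] [314.1773  78.0071]
20 [316.8458 141.0915] [311.4627  78.113 ]
30 [321.9501 140.2159] [306.1226  79.0753]
```

View pics/w8.png

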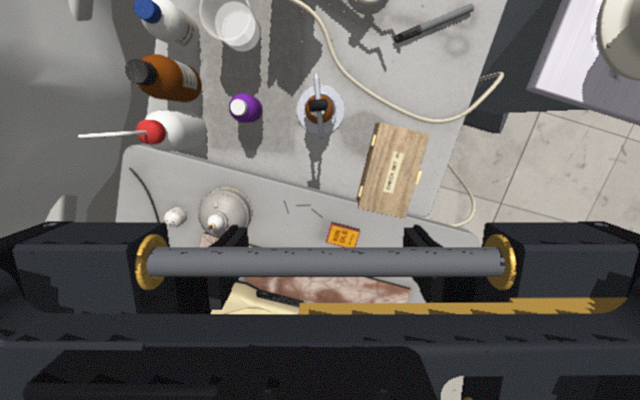

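The wrist view shows the carrier at (319,105), its bow running nearly vertically from (317,75) to (320,137), so yaw is about 17°. Beaker (235,25), purple bottle (243,107) and marker (432,25) stay clear.

apply_moves(moves=[[[0.0274,-0.0031,0],0],[[0.0274,-0.0031,0],0],[[0.0274,-0.0031,0],-2],[[0,0,0.03],0],[[0,0,0.03],0]])

```text
time_s: 10.52
tcp_pos: [0.502, 0.2946, 0.3455]
ee_rot: [[0.295, -0.955, 0.006], [-0.955, -0.295, 0.005], [-0.003, -0.007, -1.0]]
wrist_force: [-0.2, 0.6, -0.3]
gripper_width: 1.004
gripper_force: 0.0
```

apply_moves(moves=[[[0,0,0.03],0],[[0,0,0.03],0],[[0,0,0.03],0],[[0,0,0.02],0],[[0,0,0],0]])

```text
time_s: 10.93
tcp_pos: [0.4985, 0.2939, 0.2286]
ee_rot: [[0.297, -0.955, -0.007], [-0.955, -0.297, -0.005], [0.003, 0.008, -1.0]]
wrist_force: [0.2, -0.5, -0.5]
gripper_width: 0.998
gripper_force: 0.0
```

```bash
python3 - <<'E'
from h import *
np.set_printoptions(precision=4,suppress=True)
s=r.sense();print(s["tcp_pos"])
S=imaging.capture("side");T=imaging.capture("top")
for c in(S,T):
  print("tcp",proj(c,s["tcp_pos"]))
  for n,z in(("bar_mid",.155),("grip_top",.195)):
    for q in models.place_of(c,n)[:2]:
        a=np.array(q["at"])*[640,400];print(n,a,round(q["confidence"],2),onz(c,a,z))
E
```

```text
[0.4985 0.2939 0.2286]
tcp [244.3143 251.0113]
bar_mid [244.288 273.4  ] 0.6 [0.507  0.2965 0.155 ]
grip_top [245.184 259.12 ] 0.62 [0.5062 0.2889 0.195 ]
tcp [207.937 204.268]
bar_mid [212.288 206.6  ] 0.57 [0.5048 0.2981 0.155 ]
bar_mid [251.584 172.68 ] 0.54 [0.6087 0.1849 0.155 ]
grip_top [212.608 206.08 ] 0.59 [0.4994 0.2882 0.195 ]
grip_top [211.904 208.8  ] 0.26 [0.4914 0.2899 0.195 ]
```

apply_moves(moves=[[[0,-0.003,0.015],0],[[0,0,0.015],0],[[0,0,0.015],0],[[0,0,0.01],0],[[0,0,0],0]])

```text
time_s: 11.65
tcp_pos: [0.503, 0.2974, 0.1761]
ee_rot: [[0.298, -0.954, -0.002], [-0.954, -0.298, -0.002], [0.001, 0.003, -1.0]]
wrist_force: [-0.3, -0.7, 0.5]
gripper_width: 0.995
gripper_force: 0.0
```

apply_moves(moves=[[[0,0,0],0],[[0,0,0],0],[[0,0,0],0],[[0,0,0],0],[[0,0,0],0]], hand=0.03)

```text
time_s: 12.07
tcp_pos: [0.5041, 0.2982, 0.1783]
ee_rot: [[0.299, -0.954, 0.001], [-0.954, -0.299, 0.001], [-0.001, -0.001, -1.0]]
wrist_force: [-0.9, -1.0, -0.4]
gripper_width: 0.704
gripper_force: 0.0
```

apply_moves(moves=[[[0,0,0],0],[[0,0,0],0],[[0,0,0],0],[[0,0,0],0]])

```text
time_s: 12.4
tcp_pos: [0.5038, 0.298, 0.1776]
ee_rot: [[0.299, -0.954, -0.0], [-0.954, -0.299, 0.0], [-0.0, -0.0, -1.0]]
wrist_force: [0.3, 0.2, 0.1]
gripper_width: 0.406
gripper_force: 0.0
```

apply_moves(moves=[[[0,0,0],0],[[0,0,0],0],[[0,0,0],0],[[0,0,0],0],[[0,0,0],0]], hand=0)

```text
time_s: 12.82
tcp_pos: [0.5034, 0.2978, 0.1775]
ee_rot: [[0.299, -0.954, -0.001], [-0.954, -0.299, -0.001], [0.0, 0.001, -1.0]]
wrist_force: [-2.1, 0.2, 0.7]
gripper_width: 0.25
gripper_force: 30.0
```

The grip is firm: 21.8 mm opening for the 22 mm grip, at 30 N. I'll lift gently.

apply_moves(moves=[[[0,0,-0.003],0],[[0,0,-0.006],0],[[0,0,-0.008],0],[[0,0,-0.01],0],[[0,0,-0.01],0]])

```text
time_s: 13.23
tcp_pos: [0.5039, 0.298, 0.2154]
ee_rot: [[0.299, -0.954, 0.0], [-0.954, -0.299, -0.0], [0.0, -0.0, -1.0]]
wrist_force: [0.4, -0.0, -5.6]
gripper_width: 0.25
gripper_force: 30.0
```

apply_moves(moves=[[[0,0,-0.013],2],[[0,0,-0.014],4],[[0,0,-0.014],4.3],[[0,0,-0.014],4.3],[[0,0,-0.014],4.3]])

```text
time_s: 13.65
tcp_pos: [0.5039, 0.298, 0.2853]
ee_rot: [[-0.03, -1.0, 0.001], [-1.0, 0.03, 0.001], [-0.001, -0.001, -1.0]]
wrist_force: [0.5, -0.4, -4.6]
gripper_width: 0.249
gripper_force: 30.0
```

apply_moves(moves=[[[0,0,-0.014],4.3],[[0,0,-0.014],4.3],[[0,0,-0.01],4.3],[[0,0,-0.006],4.3],[[0,0,-0.003],4.2]])

```text
time_s: 14.07
tcp_pos: [0.5042, 0.2982, 0.3331]
ee_rot: [[-0.393, -0.92, 0.003], [-0.92, 0.393, 0.002], [-0.003, -0.002, -1.0]]
wrist_force: [-0.4, -0.1, -4.9]
gripper_width: 0.245
gripper_force: 30.0
```

apply_moves(moves=[[[0,0,0],2],[[0,0,0],0],[[0.005,0,0],0],[[0.01,0,0],0],[[0.015,0,0],0]])

```text
time_s: 14.48
tcp_pos: [0.4909, 0.2705, 0.3301]
ee_rot: [[-0.42, -0.907, -0.001], [-0.907, 0.42, -0.0], [0.001, 0.0, -1.0]]
wrist_force: [0.1, 0.1, -4.7]
gripper_width: 0.256
gripper_force: 30.0
```

```bash
python3 - <<'E'
from h import *
np.set_printoptions(precision=4,suppress=True)
s=r.sense();print(s["tcp_pos"],s["wrist_force"],np.array(s["ee_rot"])[:,1],s["time_s"])
E
```

```text
[0.4909 0.2705 0.3301] [ 0.0653  0.0899 -4.6577] [-0.9074  0.4203  0.0003] 14.4833
```

apply_moves(moves=[[[0.02,-0.002,0],0],[[0.022,-0.002,0],0],[[0.022,-0.002,0],0],[[0.022,-0.002,0],0],[[0.022,-0.002,0],0]])

```text
time_s: 14.9
tcp_pos: [0.4536, 0.1667, 0.3308]
ee_rot: [[-0.421, -0.907, -0.0], [-0.907, 0.421, -0.0], [0.0, -0.0, -1.0]]
wrist_force: [-0.1, 0.4, -4.0]
gripper_width: 0.248
gripper_force: 30.0
```

apply_moves(moves=[[[0.022,-0.002,0],0],[[0.022,-0.002,0],0],[[0.022,-0.002,0],0],[[0.022,-0.002,0],0],[[0.022,-0.002,0],0]])

```text
time_s: 15.32
tcp_pos: [0.416, 0.0629, 0.3308]
ee_rot: [[-0.421, -0.907, 0.0], [-0.907, 0.421, 0.0], [-0.0, -0.0, -1.0]]
wrist_force: [0.5, 0.4, -4.6]
gripper_width: 0.248
gripper_force: 30.0
```

apply_moves(moves=[[[0.022,-0.002,0],0],[[0.02,-0.002,0],0],[[0.016,-0.002,0],0],[[0.01,-0.002,0],0],[[0.006,0,0],0]])

```text
time_s: 15.73
tcp_pos: [0.3926, -0.0073, 0.3309]
ee_rot: [[-0.422, -0.906, 0.001], [-0.906, 0.422, 0.0], [-0.0, -0.001, -1.0]]
wrist_force: [1.0, -0.2, -4.9]
gripper_width: 0.249
gripper_force: 30.0
```

apply_moves(moves=[[[0,0,0.005],0],[[0,0,0.005],0],[[0,0,0.005],0],[[0,0,0.005],0],[[0,0,0.003],0]])

```text
time_s: 16.15
tcp_pos: [0.3933, -0.0054, 0.3063]
ee_rot: [[-0.421, -0.907, -0.002], [-0.907, 0.421, -0.0], [0.001, 0.002, -1.0]]
wrist_force: [0.2, 0.0, -5.1]
gripper_width: 0.253
gripper_force: 30.0
```

```bash
cat > m.py <<'E'
from h import *
import sys
np.set_printoptions(precision=4,suppress=True)
s=r.sense();t=np.array(s["tcp_pos"]);print(t,s["wrist_force"],np.array(s["ee_rot"])[:,1],s["time_s"])
C=[imaging.capture(c) for c in("side","top","wrist")]
for n in("bar_mid","hook_seat","grip_top"):
  b=[]
  for k,c in enumerate(C):
    l=models.place_of(c,n)[:2]
    for q in l:
        a=np.array(q["at"])*[640,400];print(n,"stw"[k],a,round(q["confidence"],2),onz(c,a,{"bar_mid":t[2]-.0225,"hook_seat":.255,"grip_top":t[2]+.018}[n]))
    if l and k<2:b.append(ray(c,np.array(l[0]["at"])*[640,400]))
  if len(b)>1:print("   tri",*tri(b))
print("proj fit seat, bar",*[proj(c,x) for c in C[:2] for x in([.4656,-.0448,.255],t-[0,0,.0225])])
a=cv2.resize(C[0]["frame"][110:260,260:420],(427,400),interpolation=3);b=cv2.resize(C[1]["frame"][140:260,260:372],(373,400),interpolation=3)
cv2.imwrite(sys.argv[1],np.hstack([a,b]))
E
python3 m.py pics/m9.png
```

```text
[ 0.3933 -0.0054  0.3063] [ 0.2157  0.0301 -5.075 ] [-0.9072  0.4207  0.0017] 16.15
bar_mid s [364.8  183.88] 0.57 [ 0.3919 -0.0096  0.2838]
bar_mid t [315.2 240.6] 0.51 [ 0.3934 -0.0046  0.2838]
bar_mid w [324.288 225.88 ] 0.86 [ 0.3929 -0.0071  0.2838]
   tri [ 0.3915 -0.0052  0.2867] [1.7, 1.7]
hook_seat s [416.32 217.32] 0.26 [ 0.2488 -0.0052  0.255 ]
hook_seat t [315.072 243.4  ] 0.56 [ 0.3886 -0.0047  0.255 ]
   tri [ 0.3241 -0.0206  0.2354] [67.8, 67.8]
grip_top s [366.528 171.   ] 0.96 [ 0.3888 -0.005   0.3243]
grip_top s [339.328 298.6  ] 0.27 [0.2314 0.3357 0.3243]
grip_top t [315.776 241.8  ] 0.43 [ 0.3865 -0.0054  0.3243]
grip_top w [323.52 255.2 ] 0.87 [ 0.3939 -0.0058  0.3243]
   tri [ 0.3875 -0.005   0.3245] [1.1, 1.1]
proj fit seat, bar [346.8041 177.0869] [363.3923 184.4545] [329.9135 215.1158] [315.5095 240.6498]
```

View pics/m9.png

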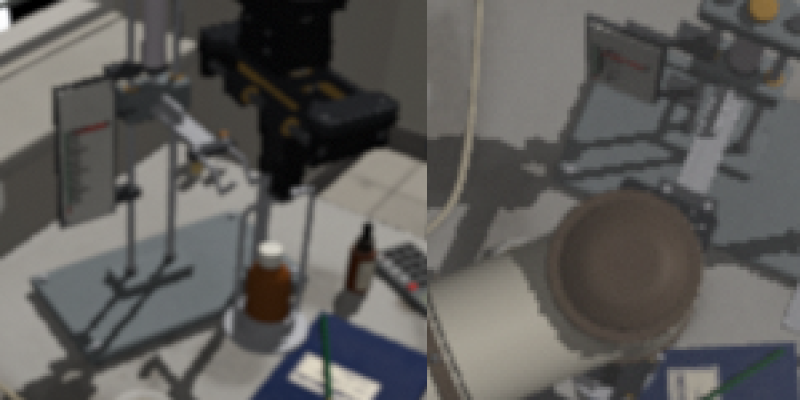

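The side view shows the carrier hanging upright in the gripper at (265,270) with the hook prongs ahead at (220,180). The pointer reads zero. Now I bring the bar over the V.

apply_moves(moves=[[[0.0053,0,0],0],[[0,-0.005,0],0],[[0,-0.01,0],0],[[0,-0.01,0],0],[[0,-0.01,0],0]])

```text
time_s: 17.17
tcp_pos: [0.4245, -0.0259, 0.3077]
ee_rot: [[-0.422, -0.907, 0.001], [-0.907, 0.422, -0.0], [-0.0, -0.001, -1.0]]
wrist_force: [-1.0, 0.1, -5.3]
gripper_width: 0.251
gripper_force: 30.0
```

apply_moves(moves=[[[0,-0.01,0],0],[[0,-0.01,0],0],[[0,-0.01,0],0],[[0,-0.008,0],0],[[0,-0.005,0],0]])

```text
time_s: 17.58
tcp_pos: [0.4633, -0.044, 0.3072]
ee_rot: [[-0.422, -0.907, -0.0], [-0.907, 0.422, -0.0], [0.0, 0.0, -1.0]]
wrist_force: [0.2, 1.6, -5.0]
gripper_width: 0.248
gripper_force: 30.0
```

apply_moves(moves=[[[0,-0.003,0],0],[[0,0,0],0],[[0,0,0],0]])

```text
time_s: 17.83
tcp_pos: [0.4645, -0.0447, 0.3074]
ee_rot: [[-0.422, -0.907, -0.001], [-0.907, 0.422, 0.0], [0.0, 0.001, -1.0]]
wrist_force: [0.0, -0.7, -4.1]
gripper_width: 0.25
gripper_force: 30.0
```

```bash
python3 m.py pics/m10.png; python3 - <<'E'
import cv2
a=cv2.imread("pics/m10.png")[:, :427];cv2.imwrite("pics/m10b.png",cv2.resize(a[80:330,100:400],(720,600),interpolation=3))
E
```

```text
[ 0.4645 -0.0447  0.3074] [ 0.0222 -0.7473 -4.066 ] [-0.9068  0.4216  0.0005] 17.8333
bar_mid s [348.672 169.68 ] 0.75 [ 0.4572 -0.0374  0.2849]
bar_mid t [332.032 214.6  ] 0.44 [ 0.4624 -0.0489  0.2849]
bar_mid w [326.528 228.2  ] 0.93 [ 0.4634 -0.0443  0.2849]
   tri [ 0.464  -0.0493  0.2764] [0.3, 0.3]
hook_seat s [345.6  177.32] 0.91 [ 0.4675 -0.0419  0.255 ]
hook_seat t [397.184 175.08 ] 0.16 [ 0.5789 -0.2323  0.255 ]
hook_seat w [220.416 170.6  ] 0.74 [ 0.5177 -0.1051  0.255 ]
   tri [ 0.6175 -0.2731  0.0758] [7.3, 7.3]
grip_top s [351.488 155.2  ] 0.79 [ 0.4557 -0.043   0.3254]
grip_top t [331.008 211.   ] 0.58 [ 0.4653 -0.0442  0.3254]
   tri [ 0.4622 -0.0461  0.3227] [4.0, 4.0]
proj fit seat, bar [346.8041 177.0869] [347.8846 167.5449] [329.9135 215.1158] [330.4449 213.7859]
```

View pics/m10b.png

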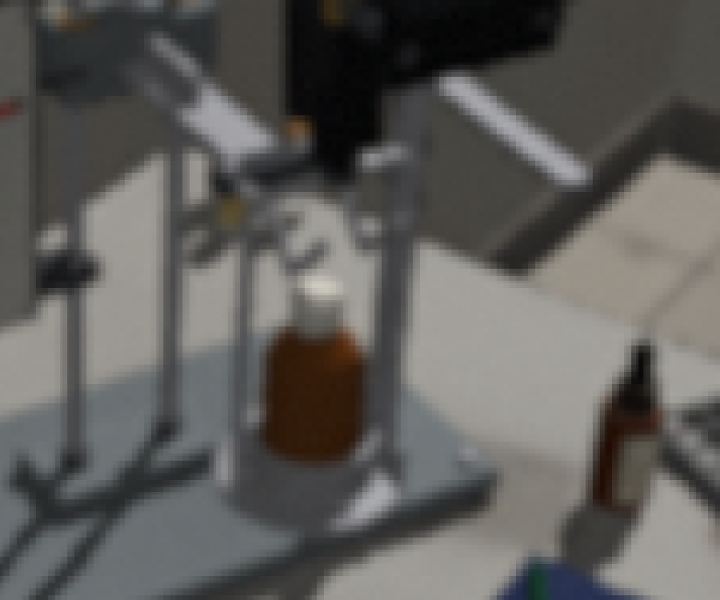

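The side view shows the prongs (305,250) and (370,235) between the bow's uprights (245 and 397), below the bar and above the cap at (318,300). That is well placed, so I descend slowly.

apply_moves(moves=[[[-0.0015,-0.001,0.003],0],[[0,0,0.003],0],[[0,0,0.003],0],[[0,0,0.003],0],[[0,0,0.003],0]])

```text
time_s: 18.85
tcp_pos: [0.4662, -0.0438, 0.292]
ee_rot: [[-0.422, -0.907, -0.0], [-0.907, 0.422, 0.0], [0.0, 0.0, -1.0]]
wrist_force: [-0.5, -0.3, -5.4]
gripper_width: 0.246
gripper_force: 30.0
```

```bash
cat > f.py <<'E'
from h import *
import sys
np.set_printoptions(precision=3,suppress=True)
F=[];Z=[];M=[]
for i in range(int(sys.argv[1])):
    imaging.capture("side");s=r.sense();F.append(s["wrist_force"]);Z.append(s["tcp_pos"]);M.append(s["moment"])
print(np.mean(Z,0),"F",np.mean(F,0),"std",np.std(F,0),"M",np.mean(M,0),s["time_s"])
E
python3 f.py 12
```

```text
[ 0.466 -0.044  0.292] F [ 0.149  0.005 -4.943] std [0.506 0.448 0.431] M [0.05  0.073 0.007] 19.45
```

apply_moves(moves=[[[0,0,0.002],0],[[0,0,0.002],0],[[0,0,0.002],0],[[0,0,0.002],0],[[0,0,0],0]])

```text
time_s: 19.87
tcp_pos: [0.4659, -0.0438, 0.2839]
ee_rot: [[-0.422, -0.907, -0.001], [-0.907, 0.422, -0.0], [0.001, 0.001, -1.0]]
wrist_force: [0.2, -0.2, -5.5]
gripper_width: 0.25
gripper_force: 30.0
```

apply_moves(moves=[[[0,0,0.0015],0],[[0,0,0.0015],0],[[0,0,0.0015],0],[[0,0,0.0015],0],[[0,0,0.0015],0]])

```text
time_s: 20.28
tcp_pos: [0.4662, -0.0438, 0.2769]
ee_rot: [[-0.421, -0.907, -0.0], [-0.907, 0.421, -0.0], [0.0, 0.0, -1.0]]
wrist_force: [0.4, 0.0, -4.1]
gripper_width: 0.252
gripper_force: 30.0
```

```bash
python3 f.py 5
```

```text
[ 0.466 -0.044  0.277] F [-0.062  0.109 -4.443] std [0.436 0.218 0.756] M [ 0.064  0.168 -0.003] 20.5333
```

apply_moves(moves=[[[0,0,0.0015],0],[[0,0,0.0015],0],[[0,0,0.0015],0],[[0,0,0.0015],0],[[0,0,0.0015],0]])

```text
time_s: 20.95
tcp_pos: [0.4662, -0.0438, 0.2694]
ee_rot: [[-0.421, -0.907, -0.0], [-0.907, 0.421, 0.0], [0.0, 0.0, -1.0]]
wrist_force: [-0.1, 1.0, -4.5]
gripper_width: 0.248
gripper_force: 30.0
```

apply_moves(moves=[[[0,0,0.0015],0],[[0,0,0.0015],0],[[0,0,0.0015],0],[[0,0,0.0015],0],[[0,0,0.0015],0]])

```text
time_s: 21.37
tcp_pos: [0.4662, -0.0439, 0.262]
ee_rot: [[-0.421, -0.907, -0.0], [-0.907, 0.421, -0.0], [0.0, 0.0, -1.0]]
wrist_force: [-1.5, 0.8, -4.4]
gripper_width: 0.248
gripper_force: 30.0
```

```bash
cat >> f.py <<'E'
S=imaging.capture("side");print([(np.array(q["at"])*[640,400],round(q["confidence"],2)) for q in models.place_of(S,"hook_seat")[:1]],proj(S,np.mean(Z,0)-[0,0,.0225]))
E
python3 f.py 8
```

```text
[ 0.466 -0.044  0.262] F [-1.203  0.252 -3.466] std [0.533 0.465 0.674] M [ 0.148  0.467 -0.03 ] 21.7667
[(array([344.832, 181.08 ]), 0.97)] [346.035 182.032]
```

The bar rides on the V's rear slope (−1.2 N along x), so I'm easing it about 3 mm back towards −x while descending.

apply_moves(moves=[[[0,0.0008,0.0008],0],[[0,0.0008,0.0008],0],[[0,0.0008,0.0008],0],[[0,0.0006,0.0008],0],[[0,0,0.0008],0]])

```text
time_s: 22.28
tcp_pos: [0.4642, -0.0427, 0.2584]
ee_rot: [[-0.421, -0.907, 0.002], [-0.907, 0.421, -0.0], [-0.001, -0.002, -1.0]]
wrist_force: [0.8, -1.5, -3.9]
gripper_width: 0.249
gripper_force: 30.0
```

```bash
python3 f.py 8
```

```text
[ 0.464 -0.043  0.258] F [ 1.856 -1.16  -3.134] std [0.806 0.475 0.622] M [-0.355 -0.553 -0.01 ] 22.6833
[(array([345.984, 183.88 ]), 0.7)] [346.359 183.661]
```

apply_moves(moves=[[[0,-0.0006,0.0012],0],[[0,-0.0006,0.0012],0],[[0,0,0.0012],0],[[0,0,0.0012],0],[[0,0,0.0012],0]])

```text
time_s: 23.2
tcp_pos: [0.4643, -0.0429, 0.2517]
ee_rot: [[-0.421, -0.907, -0.001], [-0.907, 0.421, 0.0], [0.0, 0.001, -1.0]]
wrist_force: [0.6, 1.1, -2.8]
gripper_width: 0.252
gripper_force: 30.0
```

```bash
python3 f.py 6
```

```text
[ 0.464 -0.043  0.252] F [-0.451  1.368 -3.039] std [0.267 0.511 0.319] M [ 0.44   0.077 -0.008] 23.5
[(array([347.52, 186.4 ]), 0.83)] [346.206 185.602]
```

apply_moves(moves=[[[0,0.0003,0.0015],0],[[0,0,0.0015],0],[[0,0,0.0015],0],[[0,0,0.0015],0],[[0,0,0.0015],0]])

```text
time_s: 24.02
tcp_pos: [0.4643, -0.043, 0.2444]
ee_rot: [[-0.421, -0.907, -0.0], [-0.907, 0.421, -0.0], [0.0, 0.0, -1.0]]
wrist_force: [0.3, 1.4, -2.4]
gripper_width: 0.249
gripper_force: 30.0
```

apply_moves(moves=[[[0,0,0.0015],0],[[0,0,0.0015],0],[[0,0,0.0015],0],[[0,0,0.0015],0],[[0,0,0.0015],0]])

```text
time_s: 24.43
tcp_pos: [0.4644, -0.0429, 0.237]
ee_rot: [[-0.421, -0.907, -0.0], [-0.907, 0.421, -0.0], [0.0, 0.0, -1.0]]
wrist_force: [-0.1, 2.8, -3.2]
gripper_width: 0.251
gripper_force: 30.0
```

```bash
python3 f.py 8
```

```text
[ 0.464 -0.043  0.237] F [-0.789  1.662 -1.644] std [0.409 0.342 0.507] M [ 0.55   0.322 -0.004] 24.8333
[(array([346.688, 189.12 ]), 0.64)] [345.852 190.094]
```

apply_moves(moves=[[[-0.0003,0.0003,0.0014],0],[[-0.0003,0.0003,0.0014],0],[[0,0,0.0014],0],[[0,0,0.0014],0],[[0,0,0.0014],0]])

```text
time_s: 25.35
tcp_pos: [0.4643, -0.0425, 0.2301]
ee_rot: [[-0.421, -0.907, 0.001], [-0.907, 0.421, -0.001], [0.0, -0.001, -1.0]]
wrist_force: [0.1, -1.7, -1.1]
gripper_width: 0.254
gripper_force: 30.0
```

apply_moves(moves=[[[0,0,0.0014],0],[[0,0,0.0014],0],[[0,0,0.0014],0],[[0,0,0.0014],0],[[0,0,0.0014],0]])

```text
time_s: 25.77
tcp_pos: [0.4643, -0.0424, 0.2231]
ee_rot: [[-0.421, -0.907, 0.0], [-0.907, 0.421, -0.0], [0.0, -0.001, -1.0]]
wrist_force: [0.4, -3.6, -1.2]
gripper_width: 0.25
gripper_force: 30.0
```

```bash
python3 f.py 14
```

```text
[ 0.464 -0.042  0.223] F [ 1.22  -3.665 -0.713] std [0.672 0.499 0.607] M [-1.171 -0.38  -0.01 ] 26.4667
[(array([346.624, 195.08 ]), 0.91)] [345.406 194.368]
```

apply_moves(moves=[[[0.0004,-0.0004,0.0014],0],[[0,0,0.0014],0],[[0,0,0.0014],0],[[0,0,0.0014],0],[[0,0,0.0014],0]])

```text
time_s: 26.98
tcp_pos: [0.4643, -0.0425, 0.2159]
ee_rot: [[-0.421, -0.907, 0.0], [-0.907, 0.421, 0.0], [-0.0, 0.0, -1.0]]
wrist_force: [1.6, -1.1, -0.8]
gripper_width: 0.253
gripper_force: 30.0
```

```bash
python3 f.py 16
```

```text
[ 0.464 -0.043  0.216] F [ 1.091 -0.692 -0.358] std [0.707 0.806 0.648] M [-0.203 -0.278 -0.025] 27.7833
[(array([345.28, 196.68]), 0.74)] [345.305 196.43 ]
```

apply_moves(moves=[[[0,-0.0002,0.001],0],[[0,0,0.001],0],[[0,0,0.001],0],[[0,0,0],0]])

```text
time_s: 28.22
tcp_pos: [0.4643, -0.0427, 0.2127]
ee_rot: [[-0.421, -0.907, -0.0], [-0.907, 0.421, 0.0], [0.0, 0.0, -1.0]]
wrist_force: [0.5, 0.8, -0.5]
gripper_width: 0.251
gripper_force: 30.0
```

```bash
python3 f.py 24
```

```text
[ 0.464 -0.043  0.213] F [-0.07   1.303 -0.021] std [0.623 0.486 0.518] M [ 0.447  0.107 -0.009] 29.4167
[(array([346.176, 194.8  ]), 0.75)] [345.256 197.275]
```

The wrist load is −0.02 N ± 0.1, so the hook carries all the weight. I'll release now.

apply_moves(moves=[[[-0.0002,0.0001,0],0],[[0,0,0],0],[[0,0,0],0]])

```text
time_s: 29.77
tcp_pos: [0.4644, -0.0427, 0.213]
ee_rot: [[-0.421, -0.907, -0.0], [-0.907, 0.421, -0.0], [0.0, 0.0, -1.0]]
wrist_force: [-0.2, 0.5, -0.2]
gripper_width: 0.251
gripper_force: 30.0
```

apply_moves(moves=[[[0,0,0],0],[[0,0,0],0],[[0,0,0],0]], hand=0.025)

```text
time_s: 30.02
tcp_pos: [0.4645, -0.0427, 0.2131]
ee_rot: [[-0.421, -0.907, 0.0], [-0.907, 0.421, -0.0], [0.0, -0.0, -1.0]]
wrist_force: [0.5, -0.4, 0.1]
gripper_width: 0.28
gripper_force: 0.0
```

apply_moves(moves=[[[0,0,0],0],[[0,0,0],0],[[0,0,0],0],[[0,0,0],0],[[0,0,0],0]], hand=0.045)

```text
time_s: 30.43
tcp_pos: [0.4645, -0.0426, 0.2131]
ee_rot: [[-0.421, -0.907, 0.0], [-0.907, 0.421, -0.0], [0.0, -0.0, -1.0]]
wrist_force: [0.6, 0.6, -0.3]
gripper_width: 0.501
gripper_force: 0.0
```

```bash
python3 f.py 4; python3 m.py pics/m11.png | grep -E "s \[|tri"
```

```text
[ 0.464 -0.043  0.213] F [-0.387  0.121  0.049] std [0.359 0.071 0.44 ] M [ 0.049  0.058 -0.001] 30.6333
[(array([346.816, 195.2  ]), 0.57)] [345.191 197.273]
bar_mid s [345.6 197.4] 0.91 [ 0.4632 -0.0427  0.1906]
   tri [ 0.4678 -0.0457  0.1874] [2.4, 2.4]
hook_seat s [341.312 197.08 ] 0.81 [0.4269 0.0375 0.255 ]
grip_top s [348.672 187.4  ] 0.97 [ 0.4532 -0.0378  0.2311]
grip_top s [343.488 240.92 ] 0.26 [0.349  0.1406 0.2311]
   tri [ 0.4627 -0.0428  0.2257] [5.7, 5.7]
```

Bar and hook stayed put. I'll retreat straight up, back away, let it settle and check.

apply_moves(moves=[[[0,0,-0.004],0],[[0,0,-0.008],0],[[0,0,-0.015],0],[[0,0,-0.025],0],[[0,0,-0.03],0]])

```text
time_s: 31.75
tcp_pos: [0.4635, -0.0427, 0.2955]
ee_rot: [[-0.422, -0.907, -0.003], [-0.907, 0.422, -0.001], [0.002, 0.002, -1.0]]
wrist_force: [0.1, -0.8, 0.5]
gripper_width: 0.519
gripper_force: 0.0
```

apply_moves(moves=[[[0,0,-0.03],0],[[0,0,-0.03],0],[[0,0.02,-0.02],0],[[0,0.02,0],0],[[0,0.02,0],0]])

```text
time_s: 32.17
tcp_pos: [0.41, -0.017, 0.3772]
ee_rot: [[-0.422, -0.906, 0.004], [-0.906, 0.422, 0.001], [-0.003, -0.003, -1.0]]
wrist_force: [0.5, 1.2, 0.2]
gripper_width: 0.518
gripper_force: 0.0
```

apply_moves(moves=[[[0,0,0],0],[[0,0,0],0],[[0,0,0],0],[[0,0,0],0],[[0,0,0],0]])

```text
time_s: 32.58
tcp_pos: [0.4105, -0.0174, 0.3748]
ee_rot: [[-0.422, -0.907, -0.001], [-0.907, 0.422, -0.0], [0.001, 0.001, -1.0]]
wrist_force: [-0.7, -0.5, 0.4]
gripper_width: 0.512
gripper_force: 0.0
```

```bash
python3 - <<'E'
from h import *
for i in range(5):
    S=imaging.capture("side");print([(n,np.round(np.array(q["at"])*[640,400],1)) for n in("bar_mid","hook_seat","grip_top") for q in models.place_of(S,n)[:1]])
cv2.imwrite("pics/f12.png",cv2.resize(S["frame"][100:290,240:440],(632,600),interpolation=3));print(r.sense()["time_s"])
E
```

```text
[('bar_mid', array([343.4, 195.9])), ('hook_seat', array([346. , 195.8])), ('grip_top', array([351.2, 185.6]))]
[('bar_mid', array([343.3, 197.3])), ('hook_seat', array([237.2, 265.4])), ('grip_top', array([348.5, 185.8]))]
[('bar_mid', array([346.6, 197.6])), ('hook_seat', array([347.2, 195.1])), ('grip_top', array([348.2, 186.7]))]
[('bar_mid', array([343.7, 196.7])), ('hook_seat', array([346.6, 199.8])), ('grip_top', array([347.8, 185.6]))]
[('bar_mid', array([345.1, 200.1])), ('hook_seat', array([348.2, 196.2])), ('grip_top', array([346.9, 129.9]))]
33.5833
```

View pics/f12.png

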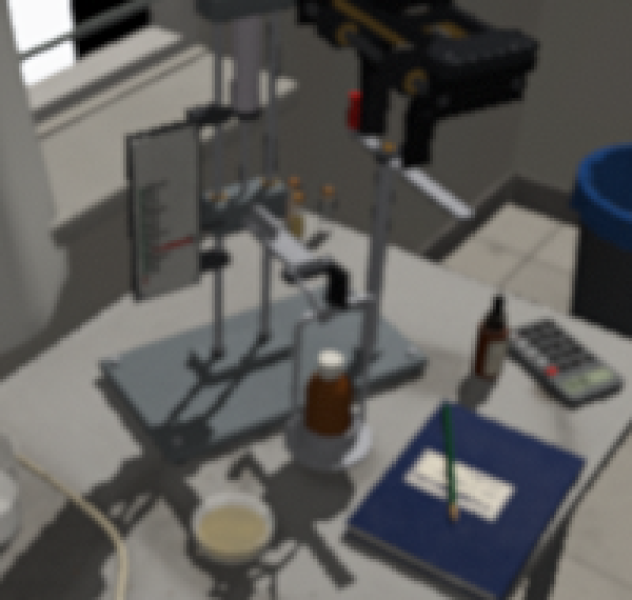

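The picture shows the carrier on the hook at (330,310), the bottle upright at (328,395), the pointer at (175,243) and the lever aside. I'll let it settle for a moment and hand in.

apply_moves(moves=[[[0,0,0],0],[[0,0,0],0],[[0,0,0],0],[[0,0,0],0],[[0,0,0],0]])

```text
time_s: 34.0
tcp_pos: [0.41, -0.0173, 0.3751]
ee_rot: [[-0.422, -0.907, 0.0], [-0.907, 0.422, 0.0], [-0.0, -0.0, -1.0]]
wrist_force: [-0.8, 0.5, -0.1]
gripper_width: 0.514
gripper_force: 0.0
```

apply_moves(moves=[[[0,0,0],0],[[0,0,0],0],[[0,0,0],0],[[0,0,0],0],[[0,0,0],0]])

```text
time_s: 34.42
tcp_pos: [0.41, -0.0173, 0.375]
ee_rot: [[-0.421, -0.907, -0.0], [-0.907, 0.421, -0.0], [0.0, 0.0, -1.0]]
wrist_force: [0.3, 0.2, 0.2]
gripper_width: 0.513
gripper_force: 0.0
```

apply_moves(moves=[[[0,0,0],0],[[0,0,0],0],[[0,0,0],0],[[0,0,0],0],[[0,0,0],0]])

```text
time_s: 34.83
tcp_pos: [0.41, -0.0173, 0.375]
ee_rot: [[-0.421, -0.907, -0.0], [-0.907, 0.421, -0.0], [0.0, 0.0, -1.0]]
wrist_force: [-0.7, 0.2, 0.4]
gripper_width: 0.516
gripper_force: 0.0
```

apply_moves(moves=[[[0,0,0],0],[[0,0,0],0],[[0,0,0],0],[[0,0,0],0],[[0,0,0],0]])

```text
time_s: 35.25
tcp_pos: [0.41, -0.0173, 0.3751]
ee_rot: [[-0.421, -0.907, 0.0], [-0.907, 0.421, -0.0], [0.0, -0.0, -1.0]]
wrist_force: [-0.2, 0.3, 0.3]
gripper_width: 0.52
gripper_force: 0.0
```

```bash
python3 -c "
from station import r
print(r.finish_job())"
```

```text
the job is handed in; nothing more can be done
None
```

The job is handed in at about 35 s: the lever is fully aside, the carrier hangs on the hook with the bottle upright, and I let go only once the wrist load averaged about 0 N; the hand-in gave no verdict.

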